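Clamp a tile in the sprung bench press

ROBOT

A 7-joint arm with a two-finger parallel gripper is mounted at the origin on the work surface. World frame = base frame: x ahead of the robot, y to its left, z up, the work surface at z = 0. Lengths are in m, angles in rad, forces in N, time in s.
With the tool pointing down it reaches from about 0.4 to 0.85 m from the base axis. Payload 4.5 kg.
Tool frame: the origin (TCP) lies midway between the tips of the shut fingers; the grasp point (between the pads) lies 19 mm behind it (manip.grip_point_offset is the distance from the TCP to the grasp point, in m); z points along the fingers, y is the line along which they close (so a half turn about z gives the same grasp; the last joint's range is limited). The gripper opens to 88 mm and grips with 3 to 60 N. Pads are 18 mm wide; open, the fingers measure 123 mm over their backs; the gripper's body (75 mm by 187 mm) begins 45 mm behind the grasp point.
Start: joints at [-1.163, 0.689, -0.195, 1.565, 0.157, 0.902, -0.215], TCP at [0.228, 0.582, 0.239] pointing down, gripper open.
Joint ranges: [-3.01, 3.01], [-0.46, 2.08], [-1.47, 1.51], [0.13, 2.56], [-1, 4.14], [0.04, 2.09], [-2.66, 2.66]. Speed limits (rad/s): [2.57, 2.57, 3.14, 3.14, 3.14, 3.14, 3.14].

INTERFACE

Orientations are given as a unit quaternion [w, x, y, z].
In Python, from rig import manip, camera, get_calibration, hand_in, status gives the robot as it stands. Calls block until the motion is done:
- manip.reach(position, orientation): joint-space move of the TCP to a pose.
- manip.move_linear(position, orientation=None, vel=0.15): straight line of the TCP; orientation=None keeps the orientation; vel is the mean speed in m/s.
- manip.move_j(angles): joint-space move.
- manip.open_jaws() and manip.grab(grip_force=None): open the fingers fully, or close them until they stop; grip_force is the grip in N (None keeps the last).
- manip.sleep(seconds).
- manip.solve_ik(position, orientation): joint angles nearest the present ones, or None.
- camera(name): name is "scene" or "top" or "wrist"; returns the picture (384x512x3 uint8, blue, green, red); there is no depth.
- get_calibration(name): a dict with "K" (3x3 intrinsics, pixels), "D" ([k1, k2, p1, p2, k3] as OpenCV has them; the pictures are not rectified), "camera_from_world" (4x4, takes a point from world to camera coordinates). Camera axes: x right, y down, z forward; pixel columns grow to the right and rows downward; lengths in m; the calibration is good to about 2 mm. A picture is of the moment at which its call begins: read the wrist's pose just before it. get_calibration takes no time and is no camera call; for the wrist camera it gives the pose at the moment of the call.
A pose or a line that the arm cannot do raises manip.IKError and nothing moves.
- hand_in(): hands the job in; it is judged then, once.
Readings, each from a call of its own:
- status.current_clock(): time.
- status.current_joint_pos(): joint angles.
- status.current_joint_velocities(): joint speeds.
- status.current_joint_efforts(): joint torques, N m.
- status.current_tool_pos(): TCP position.
- status.current_orientation(): TCP orientation.
- status.current_wrist_force(): force on the tool from outside, world axes, zero at the start.
- status.current_torque(): the same for the moment, N m.
- status.current_gripper_width(): opening from 0.0 (shut) to 1.0 (fully open).
- status.current_gripper_force(): force on a finger pad.
Only numpy, scipy, OpenCV 4.12 (cv2) and the standard library are available. Lean on these libraries where they do the work, as an engineer would, in place of code of your own. Each camera call takes 0.05 s, during which the arm holds its last target. There are 200 camera calls.

TASK

Take the tamper off its sloping rest and press it squarely down on the tile in the middle of the bench press, with its cross bar going down between the two hooks, until the sprung bed bottoms out level. Hold it down there for a moment, then turn the tamper until both ends of its bar lie under the hooks, lined up with them, and let go so that the press stays clamped. Leave the other things on the bench where they are.

Things in the scene. Friction and masses are not known exactly. Their poses are not given: they have to be found in the camera images.
- tamper_grip (a point): Grip point of the tamper: on the axis of its square wooden handle (24 x 24 mm, from 22 to 110 mm above the tamper's flat underside), 80 mm above the underside. z up the handle, y along the cross bar, x across it; the handle's sides are parallel to the bar. At the start the tamper lies foot-flat on the rest, its handle leaning 30 degrees from vertical towards the rest's low side.
- tamper_foot (a point): Centre of the tamper's flat underside; same axes as tamper_grip. The tamper (about 0.42 kg, 110 mm tall) has a round aluminium foot 80 mm across, 12 mm thick; on top of the foot a steel cross bar 124 mm long, 18 mm wide, 10 mm thick (12 to 22 mm above the underside).
- rest: Fixed plywood sloping rest, base 130 x 104 mm. Origin under its centre, x level and uphill. Its board slopes 30 degrees, falling towards -x (roughly towards the robot), 60 mm high at its centre, 92 mm at its high edge. Two 14 mm pegs at the low side stop the foot sliding down; the tamper lifts off square to the slope.
- press_mid (a point): Centre of the fixed press, 42 mm above the bench: where the middle of the tile's top lies once the bed has bottomed out. z up, y from hook to hook. Dark steel base 130 (x) x 190 (y) x 24 mm. The tamper's bar goes down between the hooks only when turned at least 35 degrees away from y (either way; 50 is comfortable).
- hook_a (a point): Middle of the underside of the overhang of the steel hook at +y, 68 mm above the bench and 56 mm from the press's centre; hook_b is its twin at -y. Each is an upright 30 mm wide (along x), inner face 67 mm from the centre, with an overhang of that width reaching in to 46 mm from the centre; top 78 mm above the bench.
- hook_b (a point): The same point on the hook at -y. With the bed bottomed out the tamper's bar passes 4 mm below the overhangs and can be turned in line with y, under both; when the tamper is let go the springs lift the bar against them and hold it there.
- bed_top (a point): Middle of the top of the plaster tile, which is fixed to the sprung bed: 58 mm above the bench when up, 42 mm when bottomed out. The tile is 80 mm square, on an 88 mm square steel plate. The bed can rock a few degrees on its springs if pressed off centre or askew. z is normal to the tile.
- bed (a joint): How far the sprung bed is pressed down, m: 0 up, 0.016 bottomed out. The spring pushes up with about 3 N at the top and 11 N at the bottom; the tamper's weight (about 4 N) helps to press it.
- cup: Bystander: white paper cup, 85 mm tall, 72 mm across the rim, standing. Origin at its underside's centre.
- knife: Bystander: spatula lying flat. Origin at its underside's centre.
- jar: Bystander: closed glass jar, 68 mm across, 85 mm tall, standing. Origin at its underside's centre.
- tube: Bystander: cardboard tube, 90 mm across, 100 mm tall, standing on end. Origin at its underside's centre.
- bowl: Bystander: white bowl, 120 mm across, 50 mm tall. Origin at its underside's centre.
- brush: Bystander: brush lying flat. Origin at its underside's centre.
- offcut: Bystander: plaster offcut, 110 x 60 x 20 mm, lying flat. Origin at its underside's centre.
Not all that is in view belongs to the job. What is shaped like the part that bears press_mid but yellow is not meant. What is shaped like the part that bears tamper_grip but blue is not meant.

How it is judged:
On the way:
1. the tamper presses the sprung bed to the bottom, square and level (value of joint bed above 0.0138 m and contact force between tamper and bed above 3 N and angle between bed_top's own z axis and vertical below 0.06 rad and angle between tamper_foot's own z axis and vertical below 0.07 rad and horizontal distance between tamper_foot and press_mid below 0.01 m), for 0.3 s.
At the end, for the whole second after the job is handed in: The tamper stands still and upright (within 4 degrees) on the tile, its centre within 10 mm of the press's centre, its bar in line with the hooks within 12 degrees, and it holds the bed at least 10 mm down and level within 3.4 degrees (value of joint bed above 0.01 m and angle between the y axis of tamper_foot and the y axis of press_mid, either way round below 0.21 rad and linear speed of tamper below 0.02 m/s and angle between bed_top's own z axis and vertical below 0.06 rad and angle between tamper_foot's own z axis and vertical below 0.07 rad and horizontal distance between tamper_foot and press_mid below 0.01 m); the robot touches nothing.
It fails at once if a bystander is pushed more than 30 mm or the cup, jar or tube is knocked over (distance of any of cup, knife, jar, tube, bowl, brush, offcut from where it was at the start of the episode above 0.03 m or angle between any of cup, jar, tube's own z axis and vertical above 0.5 rad).
It also fails if it takes over 48 s, if anything falls off the work surface, if the arm or the gripper's body presses on something with over 40 N, if the wrist force passes 120 N, or if a joint passes its speed limit or range.

## Working session

There is one attempt and no reset: what is moved stays moved. The work goes in short steps, each a Python script; the robot and the scene stay as the last script left them, time stands still between calls to the robot, and variables do not carry over. Pictures are saved under pics/ and viewed, at most 13 in all, crops included, and the job is handed in when it is done.

```bash
mkdir -p pics
python3 - <<'E'
from rig import *
import cv2,numpy as np
np.set_printoptions(precision=4,suppress=True)
for n in("scene","top"):
    cv2.imwrite(f"pics/{n}0.png",cv2.resize(camera(n),(800,600),interpolation=cv2.INTER_CUBIC))
    c=get_calibration(n);print(n,c["K"],c["D"],c["camera_from_world"])
print(status.current_clock(),status.current_orientation(),manip.grip_point_offset)
E
```

```text
scene [[432.3444   0.     240.3427]
 [  0.     432.3444 180.8135]
 [  0.       0.       1.    ]] [0.0194 0.     0.     0.     0.    ] [[ 0.6537  0.7564 -0.0223 -0.2893]
 [ 0.5146 -0.4659 -0.7198 -0.1975]
 [-0.5549  0.459  -0.6938  1.5948]
 [ 0.      0.      0.      1.    ]]
top [[381.4063   0.     254.9118]
 [  0.     381.4063 200.1385]
 [  0.       0.       1.    ]] [-0.0091  0.      0.      0.      0.    ] [[ 0.0269 -0.9996  0.0064 -0.0276]
 [-0.9956 -0.0274 -0.0901  0.4881]
 [ 0.0902 -0.0039 -0.9959  1.1586]
 [ 0.      0.      0.      1.    ]]
0.1 [-0.0001  0.1858  0.9826 -0.0008] 0.0187
```

View pics/scene0.png

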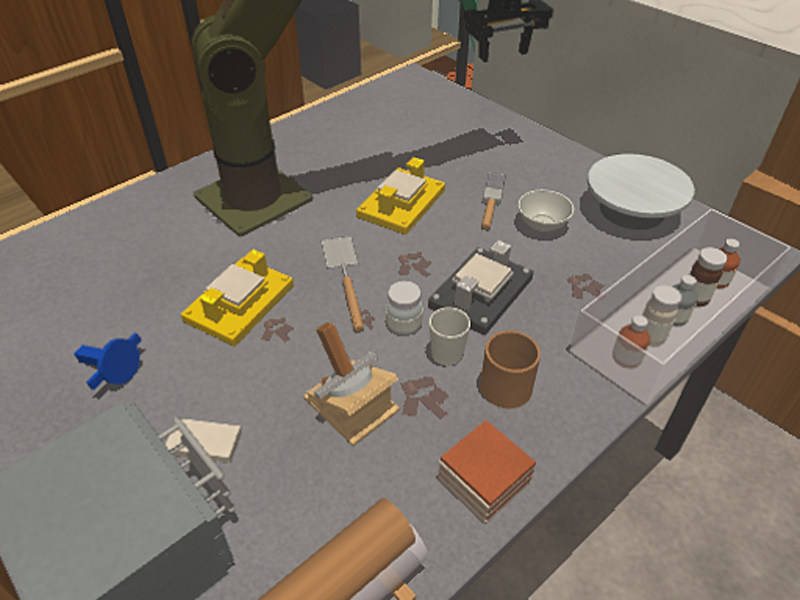

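View pics/top0.png

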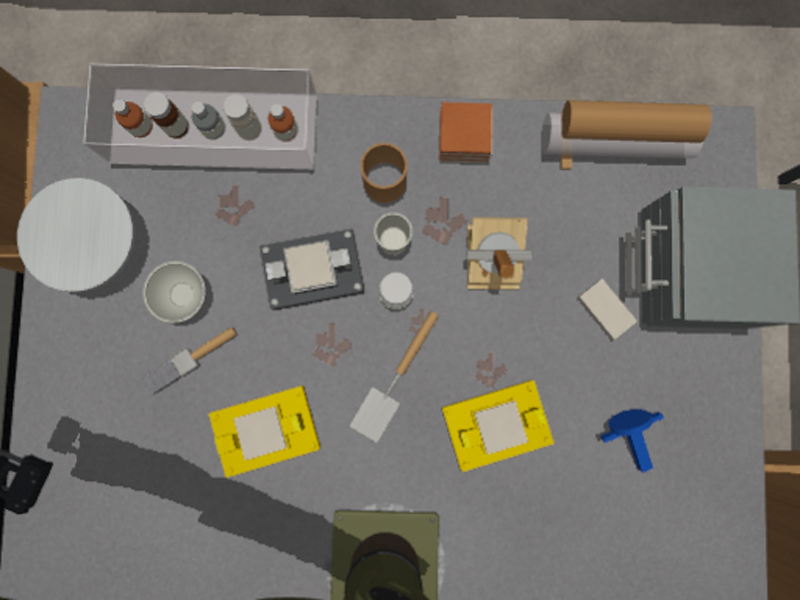

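The dark press is at about (312,269) in the top picture and the rest with the tamper at (498,254). The cup (393,233) and jar (396,290) stand between them. I'll take closer looks with the wrist camera.

```bash
cat > h.py <<'E'
from rig import *
import cv2,numpy as np
from scipy.spatial.transform import Rotation as Ro
np.set_printoptions(precision=4,suppress=True)
def q(R): return np.roll(Ro.from_matrix(R).as_quat(),1)
def Rq(w): return Ro.from_quat(np.roll(w,-1)).as_matrix()
def ray(c,px,z):
    u=cv2.undistortPoints(np.array([[px]],float),c["K"],np.array(c["D"],float))[0,0]
    M=np.array(c["camera_from_world"]);R=M[:3,:3];o=-R.T@M[:3,3];d=R.T@np.r_[u,1]
    return o+d*(z-o[2])/d[2]
def down(yaw): # tool z down, tool y at angle yaw in world
    y=np.array([np.cos(yaw),np.sin(yaw),0]);z=np.array([0,0,-1.]);return np.c_[np.cross(y,z),y,z]
E
python3 - <<'E'
from h import *
c=get_calibration("top")
P=ray(c,np.array([312,269])/1.5625,.03);T=ray(c,np.array([498,254])/1.5625,.06)
for n,p in dict(press=P,rest=T,cup=ray(c,np.array([393,233])/1.5625,.085),jar=ray(c,np.array([396,290])/1.5625,.085)).items():print(n,p)
w=get_calibration("wrist");M=np.array(w["camera_from_world"]);R=Rq(status.current_orientation());p=np.array(status.current_tool_pos())
tc=R.T@(-M[:3,:3].T@M[:3,3]-p);Rc=R.T@M[:3,:3].T;print("cam in tool",tc,Rc)
for n,t in(("press",P),("rest",T)):
    best=None
    for yaw in np.radians(np.arange(-180,180,30)):
        for d in(.35,.4,.45):
            Rt=down(yaw);pos=t-Rt@(tc+d*Rc[:,2])
            if pos[2]<.24: continue
            s=manip.solve_ik(pos,q(Rt))
            if s is None: continue
            k=np.abs(np.array(s)-status.current_joint_pos()).max()+10*(d-.35)
            if best is None or k<best[0]: best=(k,pos,Rt,yaw,d)
    print(n,best[0],best[1],best[3],best[4])
    manip.reach(best[1],q(best[2]))
    w=get_calibration("wrist");im=camera("wrist")
    cv2.imwrite(f"pics/w_{n}.png",cv2.resize(im,(800,600),interpolation=cv2.INTER_CUBIC))
    np.savez(f"{n}.npz",K=w["K"],D=w["D"],camera_from_world=w["camera_from_world"])
    print(status.current_clock())
E
```

```text
press [0.5702 0.1588 0.03  ]
rest [ 0.6048 -0.2042  0.06  ]
cup [0.6346 0.0001 0.085 ]
jar [ 0.5258 -0.0086  0.085 ]
cam in tool [ 0.0706  0.0009 -0.147 ] [[-0.0007 -0.9621 -0.2727]
 [ 1.     -0.0006 -0.0006]
 [ 0.0004 -0.2727  0.9621]]
press 1.1608085023623917 [0.5888 0.1924 0.2679] -0.5235987755982988 0.4
2.075
rest 0.524467342107014 [ 0.6296 -0.2035  0.2497] -1.5707963267948966 0.35
3.6
```

View pics/w_press.png

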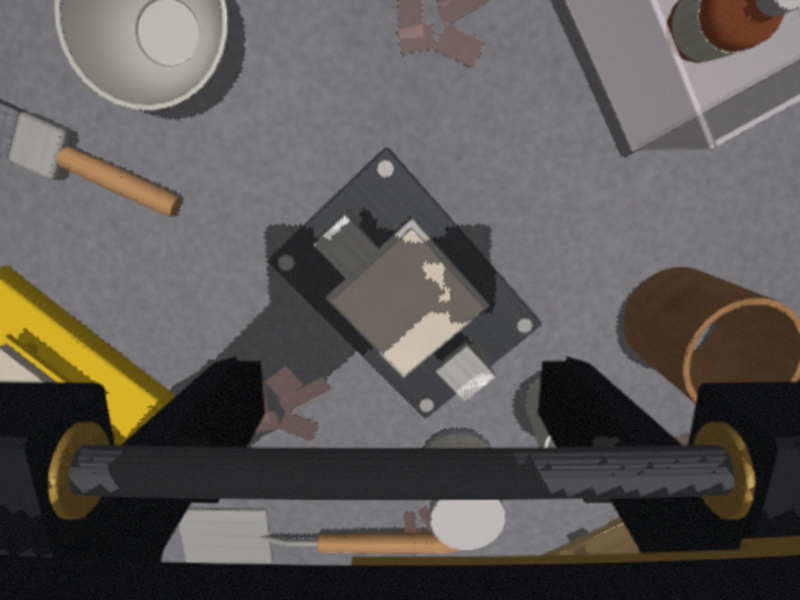

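View pics/w_rest.png

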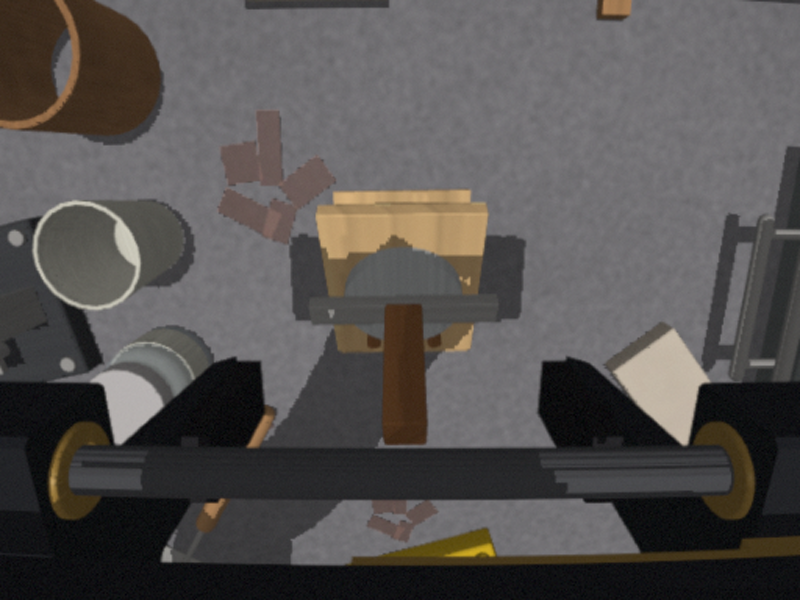

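Wrist views: the press base corners are at (387,148), (541,323), (424,416) and (270,262). The tamper's bar spans (311,296) to (498,322), the handle's top end is at (384–426,443), and the board's high edge is at (317,207)–(488,207). Next I fit the models and overlay them as a check.

```bash
cat > fit.py <<'E'
from h import *
from scipy.optimize import least_squares
def proj(c,X):
    M=c["camera_from_world"];return cv2.projectPoints(np.array(X,float).reshape(-1,3),cv2.Rodrigues(M[:3,:3].copy())[0],M[:3,3].copy(),c["K"],c["D"].astype(float))[0][:,0]*1.5625
cp=dict(np.load("press.npz"));cr=dict(np.load("rest.npz"))
def place(X,p,R): return np.array(X)@R.T+p
Rz=lambda a:Ro.from_euler('z',a).as_matrix()
# press: x,y,yaw ; y axis hook-to-hook
Xp=np.array([[65,95,24],[65,-95,24],[-65,-95,24],[-65,95,24]])/1e3
Up=np.array([[387,148],[541,323],[424,416],[270,262]])
def fp(v,U): return (proj(cp,place(Xp,[v[0],v[1],0],Rz(v[2])))-U).ravel()
sp=min((least_squares(lambda v:fp(v,np.roll(Up,k,0)),[.57,.16,.2]) for k in range(4)),key=lambda s:s.cost)
P=sp.x
# tamper: x,y,z of foot, lean heading a (rest yaw), twist b
Xt=np.array([[9,62,12],[9,-62,12],[-9,62,22],[-9,-62,22],[-12,12,110],[-12,-12,110]])/1e3
Ut=np.array([[311,297],[497,296],[310,322],[498,320],[384,443],[426,443]])
Rt=lambda v:Rz(v[3])@Ro.from_euler('y',-np.pi/6).as_matrix()@Rz(v[4])
st=least_squares(lambda v:np.r_[(proj(cr,place(Xt,v[:3],Rt(v)))-Ut).ravel(),v[4]*20],[.6,-.2,.06,0,0])
T=st.x
# rest board high edge & base
Xr=np.array([[55.4,52,92],[55.4,-52,92]])/1e3
E
python3 - <<'E'
from fit import *
print("press",P,sp.fun);print("tamper",T,st.fun,"grip",T[:3]+Rt(T)@[0,0,.08])
hi=[ray(cr,np.array(u)/1.5625,.092) for u in((317,207),(488,207))];print("high edge",*hi)
e=hi[0]-hi[1];print("len",np.linalg.norm(e),"yaw",np.arctan2(-e[0],e[1]))
def draw(im,c,X,p,R,col,pairs):
    u=np.round(proj(c,place(np.array(X)/1e3,p,R))*16).astype(int)
    for i,j in pairs: cv2.line(im,u[i].tolist(),u[j].tolist(),col,1,cv2.LINE_AA,4)
def box(x0,x1,y0,y1,z0,z1): return [[x,y,z] for x in(x0,x1) for y in(y0,y1) for z in(z0,z1)]
pr=[(i,i^b) for i in range(8) for b in(1,2,4) if i<i^b]
a=cv2.imread("pics/w_press.png");p=[P[0],P[1],0];R=Rz(P[2])
for b,col in((box(-65,65,-95,95,0,24),(0,255,0)),(box(-40,40,-40,40,50,58),(0,0,255)),(box(-15,15,46,67,68,78),(255,255,0)),(box(-15,15,-67,-46,68,78),(255,0,255))):draw(a,cp,b,p,R,col,pr)
t=cv2.imread("pics/w_rest.png")
for b,col in((box(-9,9,-62,62,12,22),(0,255,0)),(box(-12,12,-12,12,22,110),(0,255,255))):draw(t,cr,b,T[:3],Rt(T),col,pr)
th=np.linspace(0,6.28,37)
for z in(0,12):draw(t,cr,[[40*np.cos(k),40*np.sin(k),z] for k in th],T[:3],Rt(T),(0,0,255),[(i,i+1) for i in range(36)])
o=np.hstack([cv2.resize(a[130:430,260:560],(400,400)),cv2.resize(t[180:460,280:560],(400,400),interpolation=cv2.INTER_CUBIC)])
cv2.imwrite("pics/ov.png",o)
E
```

```text
press [0.5748 0.1625 0.2181] [-0.3411 -2.571   2.8872  1.2989  1.4174  3.9983 -3.73   -1.1292]
tamper [ 0.6111 -0.2018  0.0586  0.0097  0.0024] [-0.2471 -2.612   0.0106 -3.044   2.5989  1.5428 -2.4105  2.1853 -0.344
  0.9822  0.3901  0.7125  0.0479] grip [ 0.5711 -0.2022  0.1279]
high edge [ 0.6716 -0.1494  0.092 ] [ 0.6719 -0.2518  0.092 ]
len 0.10248659718659672 yaw 0.0032443439577371537
```

View pics/ov.png

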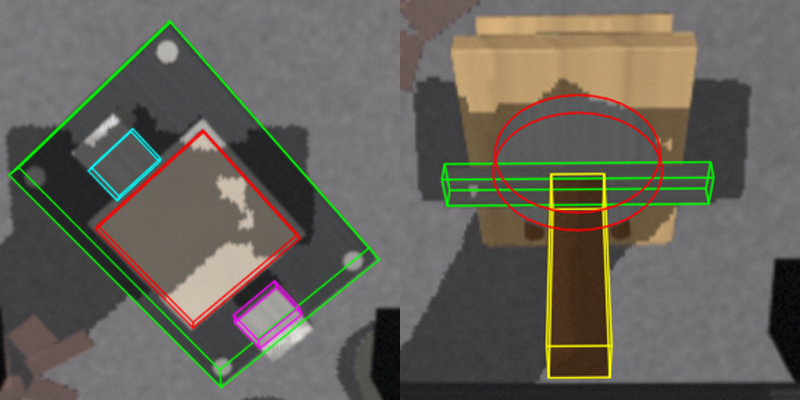

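The overlay matches: the tamper fits within about 3 px and its pose agrees with the rest plane. The press fits within about 3 px, so I'll add the tile corners to that fit. Now the grasp.

```bash
cat >> fit.py <<'E'
Xp=np.r_[Xp,np.array([[40,-40,58],[-40,-40,58],[-40,40,58]])/1e3]
o=min(range(4),key=lambda k:np.abs(proj(cp,place(Xp[:4],[P[0],P[1],0],Rz(P[2])))-np.roll(Up,k,0)).sum())
U2=np.r_[np.roll(Up,o,0),[[489,303],[405,377],[328,297]]]
sp=least_squares(lambda v:fp(v,U2),P);P=sp.x
E
python3 - <<'E'
from fit import *
print(P,sp.fun)
ax=Rt(T)[:,2];R=Rt(T)@np.diag([1,-1,-1.]);g=T[:3]+ax*(.08-manip.grip_point_offset)
manip.reach(g+ax*.085,q(R));print(status.current_joint_pos())
manip.move_linear(g,q(R),vel=.08)
print(status.current_clock(),status.current_wrist_force())
manip.grab(grip_force=45)
print(status.current_gripper_width()*88,status.current_gripper_force(),status.current_wrist_force(),status.current_torque())
cv2.imwrite("pics/g.png",camera("scene")[180:300,170:290].repeat(4,0).repeat(4,1))
for yaw in(-77.5,-27.5,-127.5,12.5+90,52.5):
    print(yaw,manip.solve_ik([P[0],P[1],.2],q(down(np.radians(yaw)))))
E
```

```text
[0.5755 0.1634 0.2199] [-0.3578 -4.0854  3.3117 -0.2272  1.902   2.8194 -3.6213 -2.2675 -4.3164
  3.9534 -0.2604 -2.8286  3.6659  3.3293]
[ 0.6501  0.6544 -0.4057  2.2278  2.8855  0.2005  2.229 ]
7.5417 [ 0.3224  0.2056 -0.8223]
23.873937816268842 44.99989754520357 [-1.3589  1.344  -0.2067] [ 0.0401  0.6089 -0.0539]
-77.5 [-0.7054  0.7942  0.6572  1.715  -0.6184  0.8505 -1.1235]
-27.5 [-0.3642  0.6978  0.0184  1.6964 -0.0174  0.7475 -0.8173]
-127.5 [-0.8668  0.9667  1.0858  1.723  -0.9659  1.0867 -1.6766]
102.5 [-0.27    0.699  -0.1458  1.6911  0.1359  0.7614  1.3084]
52.5 [ 0.0942  0.8171 -0.8329  1.6709  0.7067  0.9807 -0.0783]
```

View pics/g.png

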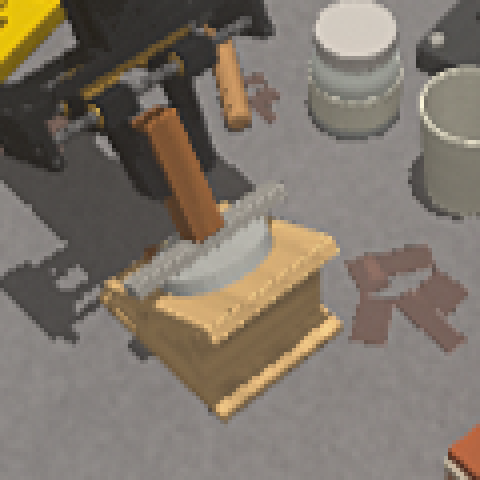

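Gripped cleanly: the pads read 23.9 mm and sit on the handle. I'll lift square to the slope, then go up before turning upright.

Run:
```python
from fit import *
ax=Rt(T)[:,2];p=np.array(status.current_tool_pos())
manip.move_linear(p+ax*.07,vel=.1)
p=np.array(status.current_tool_pos());f=np.array(status.current_wrist_force());print(f,status.current_torque())
for dz in(.15,.12,.09,.06):
    try: manip.move_linear(p+[.03,0,dz],vel=.2);break
    except manip.IKError as e: print(dz,e)
print(status.current_tool_pos(),status.current_joint_pos(),status.current_clock())
t=np.array(status.current_tool_pos())
for yaw in(-77.5,-27.5,-127.5,-90):
  for n,X in(("here",t),("P",[P[0],P[1],t[2]])):
    print(yaw,n,manip.solve_ik(X,q(down(np.radians(yaw)))))
```

```text
[ 1.0437 -0.5126 -3.7794] [-0.0587  1.1257  0.0248]
0.15 the arm cannot follow that straight line within its joint ranges
0.12 the arm cannot follow that straight line within its joint ranges
0.09 the arm cannot follow that straight line within its joint ranges
0.06 the arm cannot follow that straight line within its joint ranges
[ 0.5453 -0.2024  0.172 ] [ 0.638   0.6868 -0.4006  2.22    2.8858  0.2251  2.2311] 9.425
-77.5 here [ 0.1431  0.7314  0.2309  1.7782 -0.2518  0.6607 -0.836 ]
-77.5 P [-0.5986  0.7829  0.4433  1.7334 -0.4695  0.7325 -1.2658]
-27.5 here [ 0.3896  0.7203 -0.1948  1.7646  0.2053  0.6765 -0.3985]
-27.5 P [-0.3642  0.7356  0.0184  1.7205 -0.0195  0.6857 -0.8154]
-127.5 here [-0.0805  0.8181  0.6558  1.79   -0.6881  0.7766 -1.2912]
-127.5 P [-0.794   0.913   0.87    1.7436 -0.8658  0.9175 -1.7719]
-90 here [ 0.1431  0.7314  0.2309  1.7782 -0.2518  0.6607 -1.0541]
-90 P [-0.7035  0.8363  0.6561  1.739  -0.6779  0.8066 -1.2896]
```

Run:
```python
from fit import *
t=np.array(status.current_tool_pos());j=np.array(status.current_joint_pos())
ins=np.degrees(P[2])-90+50;R=down(np.radians(ins))
a=np.array(manip.solve_ik(t,q(R)));b=np.array(manip.solve_ik([P[0],P[1],.22],q(R)))
d=np.array([0,-.25,0,0,0,0,0])
manip.move_j(j+d);print(status.current_tool_pos())
manip.move_j(a+d);print(status.current_tool_pos())
manip.move_j(b+d);print(status.current_tool_pos())
manip.move_j(b);print(status.current_tool_pos(),status.current_joint_pos(),status.current_clock(),status.current_gripper_width()*88)
c=b.copy();c[6]-=.3;manip.move_j(c)
y=Rq(status.current_orientation())[:,1];print("dq7=-.3: yaw",ins,np.degrees(np.arctan2(y[1],y[0])),status.current_tool_pos())
manip.move_j(b)
print(status.current_wrist_force(),status.current_torque())
w=get_calibration("wrist");im=camera("wrist")
cv2.imwrite("pics/w2.png",cv2.resize(im,(800,600),interpolation=cv2.INTER_CUBIC));np.savez("w2.npz",**{k:w[k] for k in("K","D","camera_from_world")})
cv2.imwrite("pics/s2.png",cv2.resize(camera("scene")[100:260,240:400],(600,600),interpolation=cv2.INTER_CUBIC))
```

```text
[ 0.5652 -0.2173  0.314 ]
[ 0.5682 -0.2122  0.3208]
[0.5878 0.1659 0.3711]
[0.577  0.1628 0.221 ] [-0.3631  0.6712  0.019   1.6751 -0.016   0.7922 -0.8168] 14.4 23.55421978777558
dq7=-.3: yaw -27.402666197151774 -44.43044139940147 [0.5767 0.1635 0.2224]
[-0.0552 -0.0555 -4.1322] [-0.06    0.0825  0.018 ]
```

View pics/w2.png

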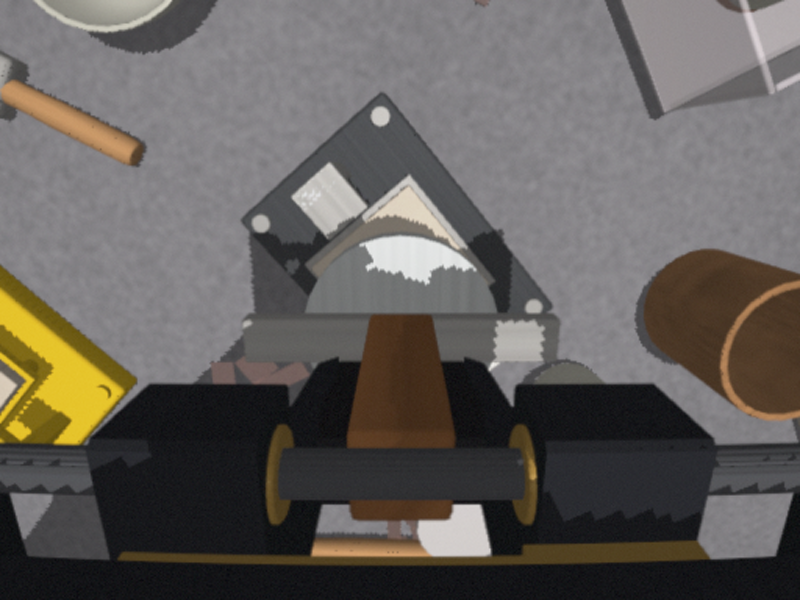

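View pics/s2.png

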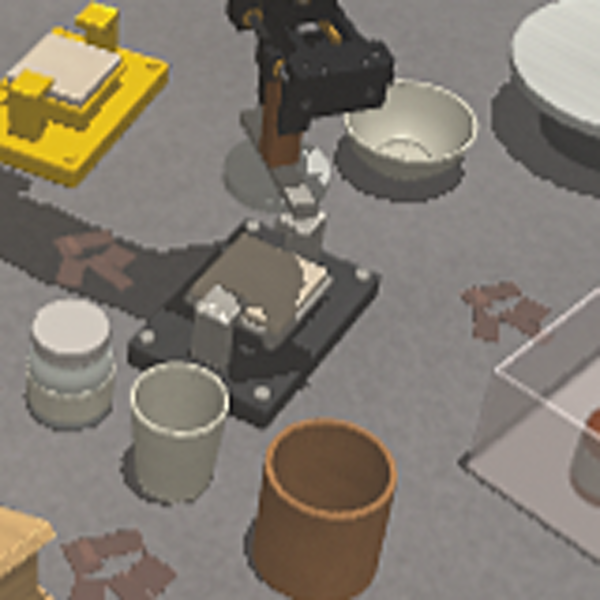

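Upright over the press: bar from (245,316) to (558,316), foot centred over the tile. In this view the base corners are at (382,93), (243,220) and (551,305). I'll use them to check the press pose and the tamper's tilt in hand.

Run:
```python
from fit import *
c2=dict(np.load("w2.npz"))
X=np.array([[65,95,24],[65,-95,24],[-65,95,24]])/1e3
U=np.array([[382,93],[551,305],[243,220]])
cand=[least_squares(lambda v:(proj(c2,place(X,[v[0],v[1],0],Rz(v[2])))-U[list(k)]).ravel(),P) for k in((0,1,2),(2,0,1),(1,0,2),(0,2,1))]
s=min(cand,key=lambda s:s.cost);print("press2",s.x,s.fun,"was",P)
R=Rq(status.current_orientation());p=np.array(status.current_tool_pos());B=R@np.diag([1,-1,-1.])
g=p+B[:,2]*manip.grip_point_offset
Xt=np.array([[9,62,12],[9,-62,12],[-9,62,22],[-9,-62,22],[40,0,0]])/1e3-[0,0,.08]
Ut=np.array([[245,317],[558,316],[243,361],[556,361],[400,236]])
f=lambda v:np.r_[(proj(c2,place(Xt,g+B@[v[0],0,v[1]],B@Ro.from_euler('yz',v[2:4]).as_matrix()))-Ut).ravel(),v[:2]*500]
t=least_squares(f,[0,0,0,0]);print("in hand dx,dz,pitch,yaw",t.x,t.fun)
print(p,B[:,2])
```

```text
press2 [0.5745 0.1623 0.218 ] [ 0.6534 -2.8074  4.1868  2.8326 -4.7023  1.2882] was [0.5755 0.1634 0.2199]
in hand dx,dz,pitch,yaw [0.0042 0.0033 0.0454 0.0002] [ 3.842  -2.8619 -2.9191 -2.1754  1.7571  3.7878  3.3212  3.4736  1.8512
 -2.136   2.1174  1.6729]
[0.5757 0.1634 0.2204] [-0.0009 -0.0003  1.    ]
```

Both press estimates agree to 1 mm, and the foot is centred under the grip. Now I press down while watching the force.

Run:
```python
from fit import *
x,y=.575,.163;R=down(P[2]-np.pi/2+np.radians(50));Q=q(R)
manip.move_linear([x,y,.124],Q,vel=.08)
f0=np.array(status.current_wrist_force());print(f0,status.current_tool_pos())
for z in np.r_[np.arange(.120,.109,-.003),np.arange(.107,.097,-.001)]:
    manip.move_linear([x,y,z],Q,vel=.03)
    f=np.array(status.current_wrist_force());print(round(z,4),np.array(status.current_tool_pos()),f,np.array(status.current_torque()))
    if f[2]-f0[2]>26: break
manip.sleep(.5)
print(status.current_clock(),np.array(status.current_wrist_force()),status.current_gripper_width()*88)
cv2.imwrite("pics/s3.png",cv2.resize(camera("scene")[100:240,230:370],(600,600),interpolation=cv2.INTER_CUBIC))
```

```text
[-1.2743 -0.6048 -3.6218] [0.5755 0.1631 0.1246]
0.12 [0.5748 0.163  0.1199] [ 0.1445 -0.8213 -2.9866] [-0.0701  0.1246  0.0319]
0.117 [0.5755 0.1631 0.1173] [ 0.7764  0.9205 -1.082 ] [-0.0008  0.0611 -0.0021]
0.114 [0.5755 0.1632 0.1142] [ 0.6176 -0.4247  1.2888] [-0.0291  0.0332  0.0277]
0.111 [0.5755 0.1631 0.1112] [-0.3094  0.706   2.6524] [-0.0415 -0.0777  0.002 ]
0.107 [0.5755 0.1631 0.1072] [0.9401 0.3677 5.1584] [ 0.0215 -0.086  -0.0537]
0.106 [0.5755 0.1631 0.1063] [ 0.4731 -0.6135  5.774 ] [ 0.003  -0.1075  0.0264]
0.105 [0.5755 0.1631 0.1054] [ 0.4887 -0.4246  5.4174] [ 0.0153 -0.0455  0.0094]
0.104 [0.5755 0.1631 0.1045] [ 0.7742 -0.2494  6.996 ] [-0.0669 -0.0099  0.0266]
0.103 [0.5755 0.1631 0.1035] [-0.3636  0.5562  6.7834] [-0.0386 -0.0009 -0.0035]
0.102 [0.5755 0.1631 0.1026] [0.4401 0.6543 7.5739] [-0.08    0.0018  0.0093]
0.101 [0.5755 0.1632 0.1022] [-1.1091 -0.1396 11.6078] [-0.0674  0.2741 -0.0212]
0.1 [0.5756 0.1632 0.1021] [-1.7992 -0.1104 18.0567] [-0.1822  0.7304  0.0302]
0.099 [0.5756 0.1632 0.102 ] [-2.691  -0.3774 25.3378] [-0.3012  1.1916  0.0067]
20.45 [-2.9422 -1.4201 24.9467] 24.128658971950212
```

View pics/s3.png

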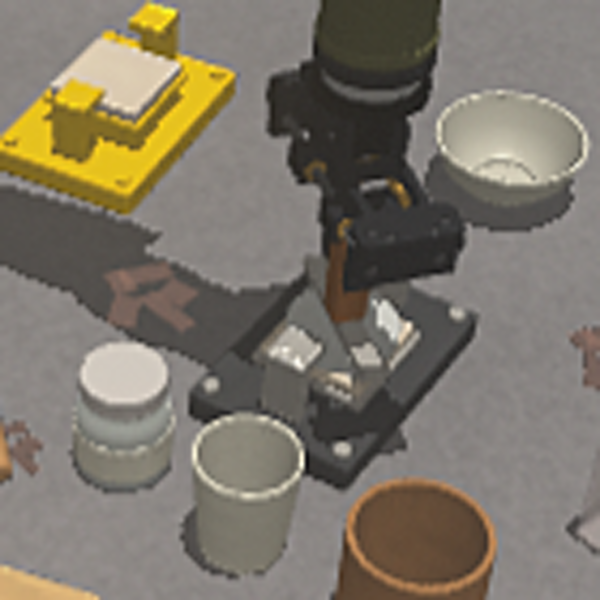

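The bed bottomed out: the TCP stopped at 0.102 as the force rose to 25 N, with the bar across the gap between the hooks. I held it for 0.5 s. Now turn 50° under the hooks.

Run:
```python
from fit import *
b=np.array(manip.solve_ik([.575,.163,.0998],q(down(P[2]-np.pi/2+np.radians(50)))))
print(b-status.current_joint_pos())
for k in range(1,6):
    c=b.copy();c[6]-=np.radians(10*k);manip.move_j(c)
    y=Rq(status.current_orientation())[:,1]
    print(np.degrees(np.arctan2(y[1],y[0])),status.current_tool_pos(),np.array(status.current_wrist_force()),np.array(status.current_torque()))
print("goal",np.degrees(P[2])-90,status.current_clock())
cv2.imwrite("pics/s4.png",cv2.resize(camera("scene")[100:240,230:370],(600,600),interpolation=cv2.INTER_CUBIC))
```

```text
[ 0.0001  0.0034 -0.0002  0.0008  0.0002 -0.002  -0.    ]
-37.49736273022592 [0.576  0.1633 0.1021] [-2.317   0.1282 18.4416] [-0.1149  0.6013 -0.3522]
-47.490581675834456 [0.5763 0.1634 0.1021] [-1.1892 -0.671  18.4212] [-0.0873  0.4803 -0.3277]
-57.49105156668314 [0.5766 0.1635 0.1021] [-1.2292 -0.7714 17.9734] [-0.0223  0.3775 -0.3909]
-67.49080712331441 [0.5767 0.1635 0.1021] [-1.2402  0.7735 17.954 ] [-0.0523  0.3273 -0.3528]
-77.49579015377802 [0.5769 0.1635 0.1021] [ 0.4383  0.7236 16.9195] [-0.0059  0.3228 -0.3262]
goal -77.40266619715177 21.9583
```

View pics/s4.png

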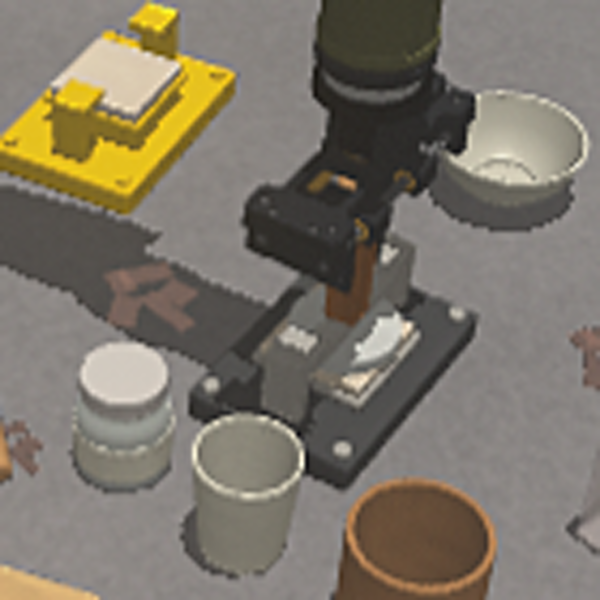

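The bar lies under both hooks, in line with them. I'll ease the force, let go and back off straight up.

Run:
```python
from fit import *
p=np.array(status.current_tool_pos());Q=status.current_orientation()
manip.move_linear([p[0],p[1],.103],Q,vel=.03);print(status.current_wrist_force())
manip.open_jaws();manip.sleep(.3)
manip.move_linear([p[0],p[1],.24],Q,vel=.08);manip.sleep(.3)
print(status.current_clock(),status.current_wrist_force())
a=cv2.resize(camera("scene")[100:240,230:370],(500,500),interpolation=cv2.INTER_CUBIC)
w=get_calibration("wrist");b=camera("wrist");u=proj(dict(K=np.array(w["K"]),D=np.array(w["D"]),camera_from_world=np.array(w["camera_from_world"])),[[P[0],P[1],.042]]);print(u)
cv2.imwrite("pics/s5.png",np.hstack([a,cv2.resize(b[:,106:406],(300,384))[:,:] if 0 else cv2.copyMakeBorder(b[20:320,106:406],0,200,0,0,cv2.BORDER_CONSTANT)]))
```

```text
[-0.4236  0.089   6.5099]
25.7833 [0.1103 0.7731 1.4383]
[[402.1167 264.4666]]
```

View pics/s5.png

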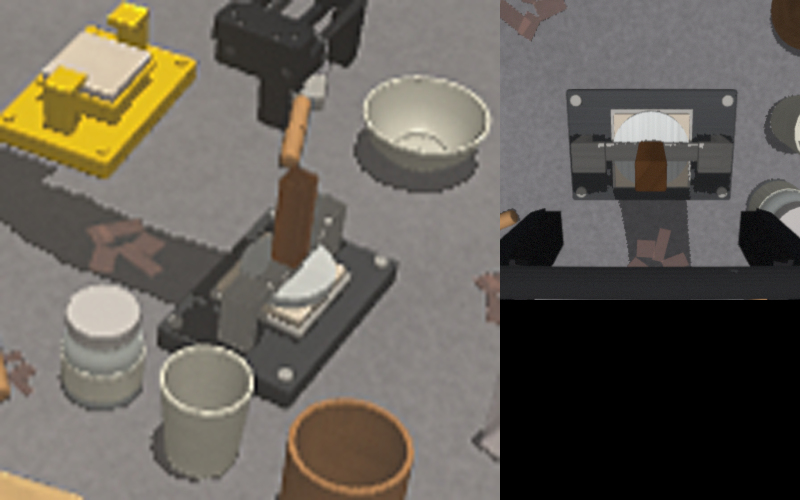

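The tamper is upright and centred, with both bar ends under the hooks. The gripper is clear and the bystanders have not moved.

```bash
python3 -c "
from rig import *
print(hand_in())"
```

```text
the job is handed in; nothing more can be done
None
```

I pressed the tamper down until the bed bottomed out, held it, turned it in line under both hooks and let go. The press stays clamped, and I handed the job in at about 26 s; no verdict came back.

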